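# Mount the carrier plate on the rotary test stand

### The job

Pick up the round carrier plate by its hub and lower it over the upright shaft of the rotary test stand, turning it gently by feel until the stand's drive pin finds the plate's pin hole and the plate lies flat and fully home; never force it against the shaft or the pin. Then swing the hold-down latch all the way round over the plate's rim, and leave the other things on the bench where they are.

Things in the scene. Friction and masses are not known exactly. Their poses are not given: they have to be found in the camera images.
- plate_mid (a point): Middle of the loose aluminium carrier plate (about 0.4 kg), on its axis, 19 mm above the underside. Round disc 130 mm across, 8 mm thick, with a block hub 30 mm tall on top (38 mm in all). Hub 36 mm wide along Y (grip these two flats), 44 mm along X. Round bore 22 mm through disc and hub. Z points up out of the hub. Starts flat on the bench, hub up.
- plate_hole (a point): Middle of the plate's pin hole, round, 10.5 mm across, through the 8 mm disc, 45 mm from the plate's axis in its -Y direction; this point is 4 mm above the underside.
- spindle: Upright fixed steel shaft of the test stand, 20 mm in diameter, 50 mm tall, the top 8 mm tapering to 11 mm. Origin on its axis in the seat plane, 60 mm above the bench: the dark round face where the plate's underside must rest. X, Y parallel to the stand's (not the pin's). The plate may load shaft and pin with 40 N at most.
- stand: Grey fixed box housing; origin on the bench under the shaft's axis. Reaches 75 mm to +X and -X, 80 mm to +Y, 145 mm to -Y; top 50 mm high. Drive pin: 8 mm diameter, 8 mm tall, tip tapered to 5.6 mm, on the seat face 45 mm from the axis, anywhere within 0.6 rad either side of the stand's -Y; its place is not reported and it stays put. A plate resting on its tip is 8 mm too high.
- latch (a joint): Hold-down latch on an upright pivot at X 0, Y -100 mm of the stand, rad: 0 = open, arm along the stand's -X; pi/2 = closed at its stop, arm along +Y over the plate's rim. Turns clockwise from above, stays where left, about 2.5 N at the knob. Arm 16 mm wide, 11 to 17 mm above the seat plane: passes 3 mm over a plate that is home, runs into one held up by the pin.
- latch_knob (a point): Middle of the latch's upright black knob, 14 mm in diameter, on the arm 50 mm from the pivot, reaching from 17 to 46 mm above the seat plane; this point is 34 mm above the seat plane (94 mm above the bench).
- spacer: Bystander: loose steel spacer ring without a hub, 100 mm across, hole 60 mm, 14 mm tall; origin at the centre of its underside.
- cup_a: Bystander: clear plastic cup, 72 mm across, 85 mm tall; origin at the centre of its underside.
- cup_b: Bystander: white plastic cup, 66 mm across, 70 mm tall; origin at the centre of its underside.
- driver: Bystander: screwdriver with a black handle, 170 mm long, lying along its X; origin underneath its middle.
- scanner: Bystander: hand-held code scanner lying on its side: grey head 120 mm long, black handle 125 mm long, 50 mm tall; origin underneath its head.
- brick: Bystander: black power-supply brick, 60 by 120 by 30 mm tall; origin at the centre of its underside.
Mind the look-alikes: they are no part of the job. Of the things like the part that bears plate_mid, leave any that is brown; of the rest the larger one is meant.

How it is judged:
By the outcome, as a careful person would: the job done as asked, in the order asked, and still so for the second after the job is handed in, with the robot touching nothing.
It also fails if it takes over 67 s, if anything falls off the work surface, if the arm or the gripper's body presses on something with over 40 N, if the wrist force passes 120 N, or if a joint passes its speed limit or range.

### The arm

A 7-joint arm with a two-finger parallel gripper is mounted at the origin on the work surface. World frame = base frame: x ahead of the robot, y to its left, z up, the work surface at z = 0. Lengths are in m, angles in rad, forces in N, time in s.
With the tool pointing down it reaches from about 0.4 to 0.875 m from the base axis. Payload 6.5 kg.
Tool frame: the origin (TCP) lies between the finger pads; the fingertips stand 8 mm ahead of it and the grasp point (between the pads) lies 11 mm behind it; z points along the fingers, y is the direction in which the jaws open and shut (so a half turn about z gives the same grasp; the last joint's range is limited). The gripper opens to 88 mm and grips with 3 to 60 N. Pads are 18 mm wide; open, the fingers measure 123 mm over their backs; the gripper's body (75 mm by 187 mm) begins 45 mm behind the grasp point.
Start: joints at [1.222, 0.536, -0.004, 1.538, 0.003, 1.067, -0.071], TCP at [0.181, -0.624, 0.247] pointing down, gripper open.
Joint ranges: [-2.7, 2.7], [-0.37, 2.16], [-1.27, 1.26], [0.24, 2.4], [-1.31, 4.45], [0.19, 1.91], [-2.76, 2.76]. Speed limits (rad/s): [2.39, 2.39, 3.14, 3.14, 3.14, 3.14, 3.14].

### API

Orientations are given as a 3x3 rotation matrix whose columns are the frame's x, y, z axes.
In Python, from cell import bot gives the robot as it stands. The module is installed in compiled form; this text tells all that it offers.
- The arm moves only by the tool servo_tool, never from a script. Its argument "plan" is text: rows parted by semicolons, each of 7 numbers parted by spaces: the gripper's target within -1 to 1 (fully open at 1, half-way at 0, shut at -1), then the shift along the tool's x, y, z in mm, then the turn, a rotation vector about the tool's x, y, z in degrees. In form: claw tx ty tz wx wy wz; .... A call has 1 to 12 rows; each row is the pose to reach, as a shift and turn from the pose commanded when the call began, along the tool's axes at that moment; what a row does not reach only later rows make up. A row lasts 1/8 s, in which the tool goes at most 62.5 mm and 10.7 degrees, less where a joint would pass 70% of its speed; a pose out of reach is approached as far as the arm can. A call with a gripper value outside its range is refused whole. The fingers move at their own pace and stop on an object; "grip_force" is the grip in N (left out, the last holds). Time passes only in rows, so rows that repeat a pose let the fingers close. It gives the time, the measured TCP pose, the force and the opening at its end, in the units of the state.
- bot.get_obs(): the state, without advancing time (a new reading comes with each control period).
- bot.camera(name): name is "scene" or "top" or "wrist"; returns a dict with "pixels" (480x640x3 uint8, red, green, blue), "range_z" (480x640 float32, m along the optical axis (not along the pixel's ray), 0 where there is no reading), "fx", "fy", "cx", "cy" (pixels), "extrinsics" (4x4, takes a point from world to camera coordinates); the wrist camera has in their place "mount" (4x4, takes a point from camera to tool coordinates, whose origin is the TCP and whose axes are the flange's). Camera axes: x right, y down, z forward; pixel columns grow to the right and rows downward; lengths in m; the calibration is good to about 2 mm. The wrist camera is an equidistant fisheye: a pixel r from the principal point sees the ray r / f radians off the axis. A picture is of the moment at which its call begins: read the wrist's pose just before it.
- bot.hand_in(): hands the job in, once; it reports no verdict.
The state is a dict: "t": time; "joint_positions": joint angles; "qvel": joint speeds; "joint_efforts": joint torques, N m; "tcp_pos": TCP position; "tcp_rot": TCP orientation; "contact_force": force on the tool from outside, world axes, zero at the start; "wrist_torque": the same for the moment, N m; "width": finger opening in m.
Only numpy, scipy, OpenCV 4.12 (cv2) and the standard library are available. Lean on these libraries where they do the work, as an engineer would, in place of code of your own. Each camera call takes 0.05 s, during which the arm holds its last target. There are 200 camera calls.

## Working session

There is one attempt and no reset: what is moved stays moved. The work goes in short steps, Python scripts to look and compute and a tool call to move; the robot and the scene stay as the last step left them, time stands still between calls to the robot, and variables do not carry over. Pictures are saved under pics/ and viewed, about 8 in all and at most 12, crops included, and the job is handed in when it is done.

Besides the shell and the picture viewer there is one more tool, called by a JSON object that holds its "name" and its "arguments", one argument or row to a line. servo_tool: Moves the arm, as the interface text tells. Its arguments: {"type":"object","properties":{"plan":{"type":"string"},"grip_force":{"type":"number"}},"required":["plan"]}

```bash
mkdir -p pics; cat > h.py <<'E'
import numpy as np, cv2
from cell import bot
def grab(n):
    o=bot.get_obs(); c=bot.camera(n); c['o']=o; np.save(f'/tmp/{n}.npy',c,allow_pickle=True); return c
def load(n): return np.load(f'/tmp/{n}.npy',allow_pickle=True).item()
def world(c,u,v,z=None):
    """pixel -> world by depth, or on plane z"""
    if 'mount' in c:
        dx,dy=(u-c['cx'])/c['fx'],(v-c['cy'])/c['fy']; r=np.hypot(dx,dy)+1e-9
        ray=np.array([dx/r*np.sin(r),dy/r*np.sin(r),np.cos(r)])
        T=np.eye(4);T[:3,:3]=c['o']['tcp_rot'];T[:3,3]=c['o']['tcp_pos'];T=T@c['mount']
    else:
        ray=np.array([(u-c['cx'])/c['fx'],(v-c['cy'])/c['fy'],1.]); T=np.linalg.inv(c['extrinsics'])
    d=T[:3,:3]@ray; p=T[:3,3]
    if z is None: s=c['range_z'][int(round(v)),int(round(u))]/ray[2]
    else: s=(z-p[2])/d[2]
    return p+d*s
def save(img,n): cv2.imwrite(f'pics/{n}.png',img[:,:,::-1])
E
python3 - <<'E'
from h import *
for n in('scene','top'):
    c=grab(n); save(c['pixels'],n+'0')
    print(n,c['fx'],np.round(np.linalg.inv(c['extrinsics']),3).tolist())
o=bot.get_obs(); print(o)
E
```

```text
scene 575.9630783584857 [[0.766, 0.53, -0.364, 1.019], [0.643, -0.634, 0.43, -0.502], [-0.003, -0.563, -0.826, 1.181], [0.0, 0.0, 0.0, 1.0]]
top 463.5898266623865 [[-0.012, -0.991, 0.13, 0.385], [-1.0, 0.015, 0.023, 0.06], [-0.025, -0.13, -0.991, 1.232], [0.0, 0.0, 0.0, 1.0]]
{'t': 0.1, 'joint_positions': array([ 1.22181541,  0.53705941, -0.00446882,  1.53874542,  0.00258678,
        1.06730101, -0.07115701]), 'qvel': array([ 0.00094776, -0.0027238 ,  0.00130343, -0.00269721, -0.00044666,
        0.0017255 ,  0.00198808]), 'joint_efforts': array([ 2.25710748e-03, -5.72079313e+01,  9.93828624e-01, -2.52232254e+01,
       -5.61587338e-02,  1.34594226e-02,  2.90487924e-05]), 'tcp_pos': array([ 0.18123057, -0.62367324,  0.24595774]), 'tcp_rot': array([[ 9.60245723e-01,  2.79155691e-01, -5.01606401e-04],
       [ 2.79156128e-01, -9.60244675e-01,  1.42162388e-03],
       [-8.48104793e-05, -1.50513475e-03, -9.99998864e-01]]), 'contact_force': array([-0.08783935,  0.285211  , -0.20927046]), 'wrist_torque': array([-0.0151906 ,  0.05783797, -0.09112341]), 'width': 0.08783247697972493}
```

View pics/top0.png

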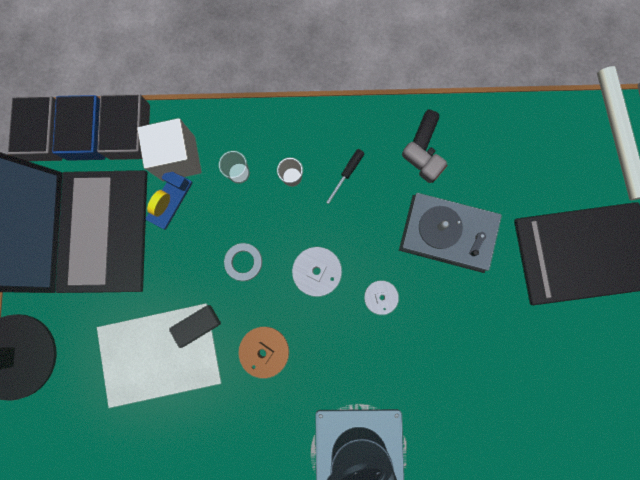

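View pics/scene0.png

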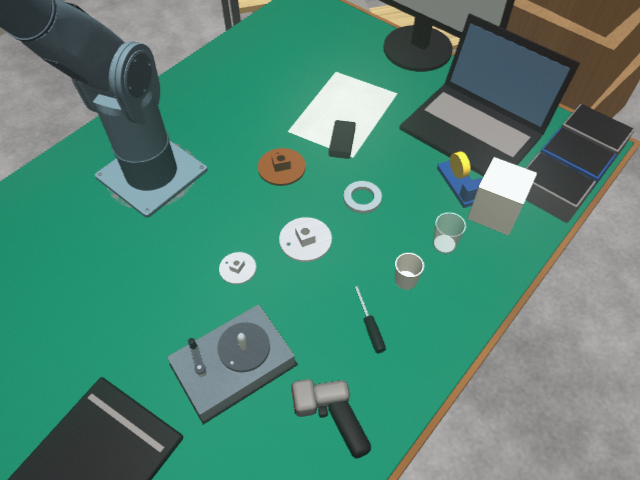

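```bash
python3 - <<'E'
from h import *
c=load('top'); p=c['pixels']
a=cv2.resize(p[180:285,395:505],None,fx=5,fy=5,interpolation=cv2.INTER_CUBIC)
b=cv2.resize(p[240:304,285:349],None,fx=3.9,fy=3.9,interpolation=cv2.INTER_CUBIC)
o=np.zeros((525,800,3),np.uint8); o[:525,:550]=a; o[:b.shape[0],550:550+b.shape[1]]=b[:, :250]
save(o,'crop1')
for n,u,v,z in [('plate',317,272,.008),('hole',332,279,.008),('seat',440,227,.06),('pin',459,222,.068)]:
    print(n,world(c,u,v,z).round(4),world(c,u,v).round(4))
E
```

```text
plate [0.4601 0.1018 0.008 ] [0.4604 0.102  0.0021]
hole [0.4411 0.0625 0.008 ] [0.4414 0.0625 0.0016]
seat [ 0.567  -0.2141  0.06  ] [ 0.5635 -0.2088  0.0824]
pin [ 0.5778 -0.2605  0.068 ] [ 0.5773 -0.2597  0.0708]
```

View pics/crop1.png

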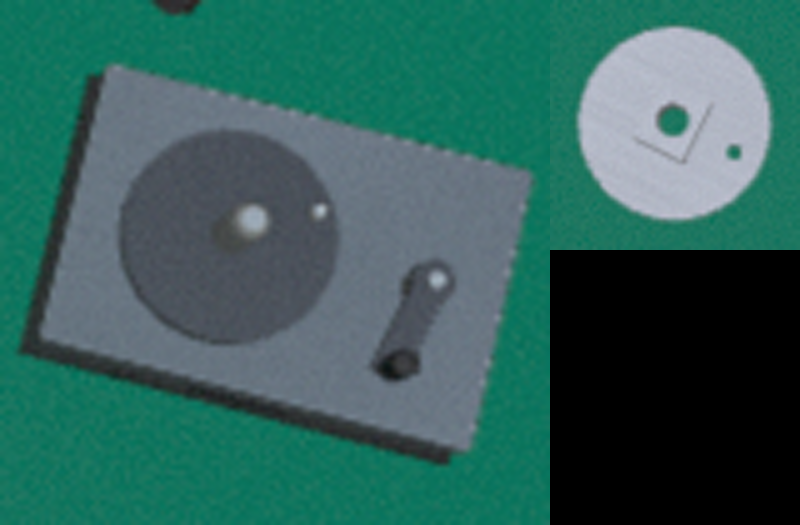

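{"name": "servo_tool", "arguments": {
  "plan": "1 50 -32 -5 0 0 0;1 100 -64 -10 0 0 0;1 150 -96 -15 0 0 0;1 200 -128 -20 0 0 0;1 250 -160 -30 0 0 0;1 300 -192 -30 0 0 0;1 350 -224 -30 0 0 0;1 400 -255 -30 0 0 0;1 440 -280 -30 0 0 0;1 460 -293 -30 0 0 0;1 460 -293 -30 0 0 0;1 460 -293 -30 0 0 0"
}}

```text
t: 1.6
tcp_pos: [0.5402, -0.2159, 0.2764]
tcp_rot: [[0.961, 0.277, -0.001], [0.277, -0.961, -0.001], [-0.001, 0.0, -1.0]]
contact_force: [-0.8, -0.5, 0.1]
width: 0.088
```

```bash
python3 - <<'E'
from h import *
c=grab('wrist'); save(c['pixels'],'w0'); print(c['fx'],c['cx'],c['cy'],c['mount'].round(3).tolist(),c['o']['tcp_pos'],c['o']['tcp_rot'].round(3).tolist(),c['o']['t'],c['o']['qvel'].round(3),c['o']['joint_positions'].round(3))
E
```

```text
371.64829954431775 320.2802547723401 239.68001643250804 [[0.0, -0.964, -0.267, 0.069], [1.0, 0.0, 0.001, -0.0], [-0.001, -0.267, 0.964, -0.137], [0.0, 0.0, 0.0, 1.0]] [ 0.54022149 -0.21594397  0.27639771] [[0.961, 0.277, -0.001], [0.277, -0.961, -0.001], [-0.001, 0.0, -1.0]] 1.6 [ 0.012 -0.004  0.009  0.003 -0.003 -0.001 -0.004] [ 0.448  0.398 -0.192  1.684  0.086  1.068 -1.06 ]
```

View pics/w0.png

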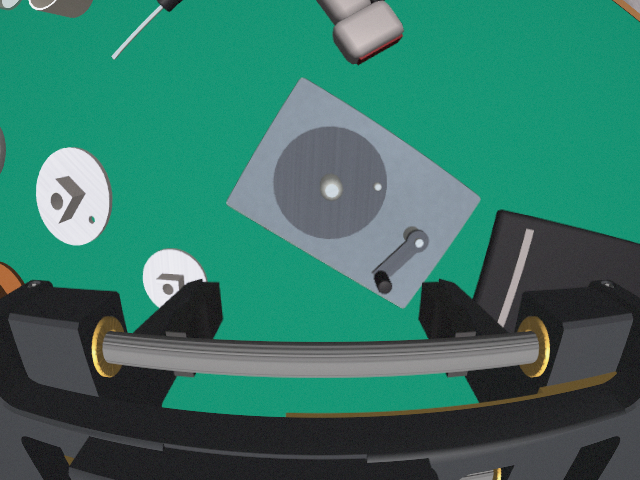

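```bash
python3 - <<'E'
from h import *
c=load('wrist')
g=lambda u,v,z: world(c,u,v,z).round(4)
print('seat rim l/r/t/b',g(274,183,.06),g(387,183,.06),g(330,127,.06),g(330,239,.06))
print('shaft top',g(332,189,.11),'pin',g(378,187,.068),'pivot',g(419,243,.077),'knob top',g(384,287,.106))
print('corners',g(303,78,.05),g(480,199,.05),g(404,308,.05),g(227,204,.05))
# robust seat circle: project dark pixels
im=c['pixels'].astype(int); m=((im.sum(2)<345)&(im.sum(2)>180)).astype(np.uint8); m[:, :265]=0;m[:,395:]=0;m[:118]=0;m[248:]=0
n,l,s,ce=cv2.connectedComponentsWithStats(m); k=1+np.argmax(s[1:,4]); print(s[k],ce[k])
ct=max(cv2.findContours((l==k).astype(np.uint8),0,1)[0],key=cv2.contourArea)
P=np.array([world(c,u,v,.06)[:2] for u,v in ct[:,0]])
(A,B),r=cv2.minEnclosingCircle((P*1000).astype(np.float32)); print('circ',A,B,r)
from scipy.optimize import least_squares
print(least_squares(lambda q:np.hypot(*(P-q[:2]).T)-q[2],[.57,-.21,.06],loss='soft_l1',f_scale=.001).x)
w=c['mount']; 
E
```

```text
seat rim l/r/t/b [ 0.5536 -0.1661  0.06  ] [ 0.5841 -0.2705  0.06  ] [ 0.6196 -0.2027  0.06  ] [ 0.515  -0.2334  0.06  ]
shaft top [ 0.5693 -0.2177  0.11  ] pin [ 0.5784 -0.2617  0.068 ] pivot [ 0.5395 -0.3156  0.077 ] knob top [ 0.4973 -0.2885  0.106 ]
corners [ 0.6594 -0.1644  0.05  ] [ 0.5985 -0.3745  0.05  ] [ 0.4595 -0.3357  0.05  ] [ 0.5189 -0.124   0.05  ]
[ 274  127  113  112 9415] [329.35061073 181.90982475]
circ 568.0137939453125 -217.75714111328125 54.41811752319336
[ 0.56807595 -0.21768097  0.05371737]
```

{"name": "servo_tool", "arguments": {
  "plan": "1 -4 -40 5 0 0 4;1 -8 -85 10 0 0 10;1 -12 -130 20 0 0 16;1 -16 -175 30 0 0 22;1 -20 -220 40 0 0 28;1 -24 -265 50 0 0 34;1 -28 -310 60 0 0 38;1 -32 -350 70 0 0 41;1 -33 -369 75 0 0 43;1 -33 -369 75 0 0 43;1 -33 -369 75 0 0 43"
}}

```text
t: 3.02
tcp_pos: [0.4073, 0.1291, 0.2019]
tcp_rot: [[0.892, -0.452, 0.0], [-0.452, -0.892, -0.001], [0.001, 0.0, -1.0]]
contact_force: [0.5, -0.0, -0.6]
width: 0.0882
```

```bash
python3 - <<'E'
from h import *
c=grab('wrist'); p=c['pixels']; save(p,'w1'); print(c['o']['tcp_pos'],c['o']['tcp_rot'].round(4).tolist(),c['o']['joint_positions'].round(3))
E
```

```text
[0.40726593 0.12905268 0.20193486] [[0.8918, -0.4524, 0.0005], [-0.4524, -0.8918, -0.0005], [0.0006, 0.0003, -1.0]] [-0.167  0.239 -0.278  2.128  0.093  0.786 -2.543]
```

View pics/w1.png

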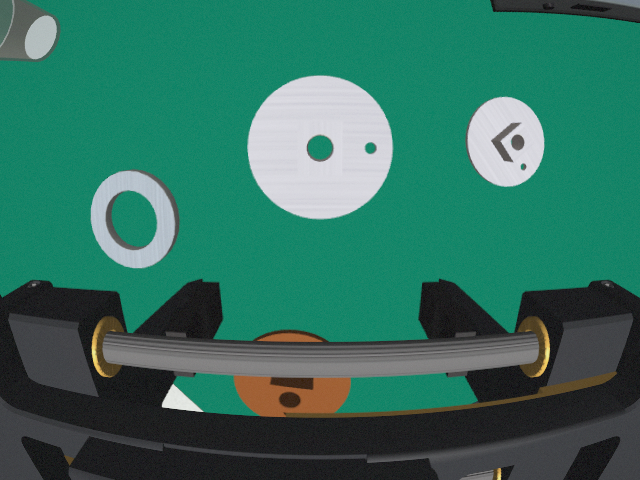

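```bash
python3 - <<'E'
from h import *
from scipy.optimize import least_squares
c=load('wrist'); im=c['pixels'].astype(int)
m=(im.min(2)>150).astype(np.uint8); m[:, :230]=0;m[:,410:]=0;m[240:]=0
cts,hi=cv2.findContours(m,cv2.RETR_CCOMP,cv2.CHAIN_APPROX_NONE)
R=c['o']['tcp_rot'];t=c['o']['tcp_pos']
for k,q in enumerate(cts):
    if cv2.contourArea(q)<60: continue
    P=np.array([world(c,u,v,.008)[:2] for u,v in q[:,0]])
    s=least_squares(lambda q:np.hypot(*(P-q[:2]).T)-q[2],[*P.mean(0),.06],loss='soft_l1',f_scale=.001).x
    P2=np.array([world(c,u,v,.038)[:2] for u,v in q[:,0]])
    print(s.round(4),P2.mean(0).round(4),(R.T@(np.r_[s[:2],.008]-t)*1000).round(1))
E
```

```text
[0.4625 0.1015 0.0643] [0.4636 0.101 ] [ 61.6  -0.5 194. ]
[0.4423 0.0617 0.0056] [0.4447 0.065 ] [ 61.6  44.2 194. ]
[0.462  0.102  0.0122] [0.4625 0.1017] [ 61.   -0.7 194. ]
```

{"name": "servo_tool", "arguments": {
  "plan": "1 40 -0.5 40 0 0 0;1 61.5 -0.6 85 0 0 0;1 61.5 -0.6 130 0 0 0;1 61.5 -0.6 165 0 0 0;1 61.5 -0.6 181 0 0 0;1 61.5 -0.6 181 0 0 0;1 61.5 -0.6 181 0 0 0;-1 61.5 -0.6 181 0 0 0;-1 61.5 -0.6 181 0 0 0;-1 61.5 -0.6 181 0 0 0;-1 61.5 -0.6 181 0 0 0;-1 61.5 -0.6 181 0 0 0",
  "grip_force": 30
}}

```text
t: 4.58
tcp_pos: [0.4618, 0.1035, 0.0207]
tcp_rot: [[0.893, -0.451, -0.0], [-0.451, -0.893, -0.0], [-0.0, 0.0, -1.0]]
contact_force: [0.3, -0.5, 0.2]
width: 0.0402
```

{"name": "servo_tool", "arguments": {
  "plan": "-1 0 0 0 0 0 0;-1 0 0 0 0 0 0;-1 0 0 0 0 0 0"
}}

```text
t: 4.95
tcp_pos: [0.4615, 0.1031, 0.0206]
tcp_rot: [[0.893, -0.451, -0.001], [-0.451, -0.893, -0.001], [-0.0, 0.001, -1.0]]
contact_force: [-1.9, -2.2, 2.6]
width: 0.0358
```

```bash
python3 - <<'E'
from h import *
o=bot.get_obs(); print(o['tcp_pos'],o['contact_force'],o['width'],o['joint_positions'].round(3))
E
```

```text
[0.4615327  0.10312682 0.0206425 ] [-1.9294883  -2.17523078  2.56022445] 0.03582343280855505 [-0.188  0.644 -0.156  2.104  0.237  0.411 -2.571]
```

{"name": "servo_tool", "arguments": {
  "plan": "-1 0 0 -10 0 0 0;-1 0 0 -30 0 0 0;-1 0 0 -70 0 0 0;-1 0 0 -120 0 0 0;-1 20 20 -150 0 0 -4;-1 50 50 -170 0 0 -9;-1 85 85 -170 0 0 -15;-1 120 120 -170 0 0 -21;-1 155 155 -170 0 0 -27;-1 190 190 -170 0 0 -33;-1 220 219 -160 0 0 -38;-1 232 231 -150 0 0 -40"
}}

```text
t: 6.45
tcp_pos: [0.5646, -0.2105, 0.1704]
tcp_rot: [[0.974, 0.227, 0.0], [0.227, -0.974, -0.001], [-0.0, 0.001, -1.0]]
contact_force: [0.1, 0.9, -5.3]
width: 0.036
```

{"name": "servo_tool", "arguments": {
  "plan": "-1 0 0 0 0 0 0;-1 0 0 0 0 0 0;-1 0 0 0 0 0 0;-1 0 0 0 0 0 0"
}}

```text
t: 6.95
tcp_pos: [0.5649, -0.2063, 0.1711]
tcp_rot: [[0.973, 0.23, 0.0], [0.23, -0.973, 0.0], [0.0, 0.0, -1.0]]
contact_force: [-0.1, -0.4, -5.0]
width: 0.0358
```

```bash
python3 - <<'E'
from h import *
c=grab('wrist'); p=c['pixels']; save(p,'w2'); o=c['o']; print(o['tcp_pos'],o['tcp_rot'].round(4).tolist(),o['contact_force'],o['wrist_torque'],o['width'])
E
```

```text
[ 0.56494903 -0.20634797  0.17114126] [[0.9733, 0.2296, 0.0004], [0.2296, -0.9733, 0.0], [0.0004, 0.0001, -1.0]] [-0.10560058 -0.42083297 -5.01423948] [ 0.0311341  -0.04019953 -0.00564274] 0.035803043171777356
```

View pics/w2.png

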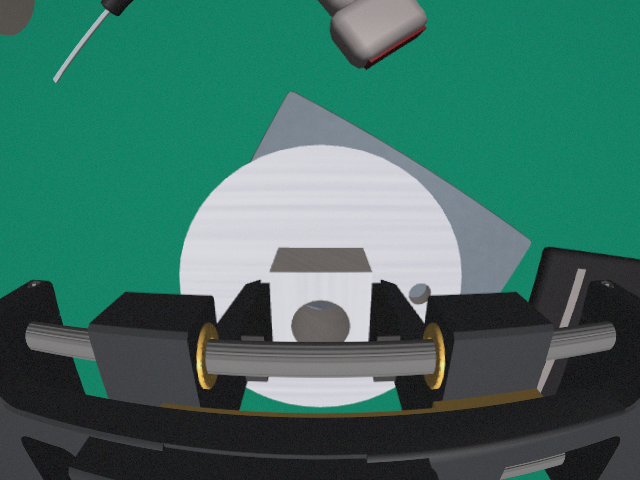

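```bash
python3 - <<'E'
from h import *
from scipy.optimize import least_squares
c=load('wrist'); im=c['pixels'].astype(int); o=c['o'];R=o['tcp_rot'];t=o['tcp_pos']; zt=t[2]-.0126
m=(im.min(2)>165).astype(np.uint8)
n,l,s,ce=cv2.connectedComponentsWithStats(m); k=l[200,320]; print(s[k])
q=cv2.convexHull(max(cv2.findContours((l==k).astype(np.uint8),0,1)[0],key=cv2.contourArea))
q=max(cv2.findContours((l==k).astype(np.uint8),0,1)[0],key=cv2.contourArea)[:,0]
q=q[(q[:,1]<278)&((q[:,1]<240)|(q[:,0]<200)|(q[:,0]>450))]
for z in (zt-.002,zt,zt+.002):
    P=np.array([(R.T@(world(c,u,v,z)-t))[:2] for u,v in q])*1000
    f=least_squares(lambda q:np.hypot(*(P-q[:2]).T)-q[2],[0,0,65],loss='soft_l1',f_scale=1).x; print('disc',f.round(2))
    f2=least_squares(lambda q:np.hypot(*(P-q[:2]).T)-65,[0,0],loss='soft_l1',f_scale=1).x; print('disc65',f2.round(2))
for u,v in [(420,293),(409,293),(431,293)]: print('hole',(R.T@(world(c,u,v,zt)-t)*1000).round(1))
print('bore l/r/top',[(R.T@(world(c,u,v,zt+.03)-t)*1000).round(1)[:2] for u,v in [(291,326),(350,326),(320,300),(270,272),(371,272)]])
E
```

```text
[  180   145   282   197 34136]
disc [ 1.19 -0.1  65.12]
disc65 [ 1.34 -0.1 ]
disc [ 2.08 -0.1  64.26]
disc65 [ 1.17 -0.1 ]
disc [ 2.97 -0.1  63.41]
disc65 [ 1.03 -0.1 ]
hole [ 2.2 44.8 12.6]
hole [ 2.3 39.6 12.6]
hole [ 2.  50.1 12.6]
bore l/r/top [array([  2.7, -10.8]), array([ 2.7, 10.7]), array([13.3, -0.2]), array([ 23.8, -17.5]), array([23.8, 17.4])]
```

{"name": "servo_tool", "arguments": {
  "plan": "-1 -0.5 4 0 0 0 0;-1 -1 8 5 0 0 0;-1 -1.6 12 15 0 0 0.3;-1 -1.6 12 25 0 0 0.3;-1 -1.6 12 35 0 0 0.3;-1 -1.6 12 38 0 0 0.3;-1 -1.6 12 38 0 0 0.3;-1 -1.6 12 38 0 0 0.3"
}}

```text
t: 8.0
tcp_pos: [0.5663, -0.2193, 0.1331]
tcp_rot: [[0.975, 0.223, 0.001], [0.223, -0.975, -0.0], [0.001, 0.0, -1.0]]
contact_force: [0.6, 0.1, -4.5]
width: 0.0356
```

```bash
python3 - <<'E'
from h import *
c=grab('wrist'); o=c['o']; print(o['tcp_pos'],o['tcp_rot'][:2,1],o['contact_force'],o['wrist_torque'],o['width'])
save(cv2.resize(c['pixels'][220:420,200:500],None,fx=2.6,fy=2.6),'w3')
E
```

```text
[ 0.56631016 -0.21931844  0.13307929] [ 0.22349653 -0.97470466] [ 0.56750898  0.11572043 -4.49809769] [0.00773618 0.01585146 0.02971881] 0.0356154546358417
```

View pics/w3.png

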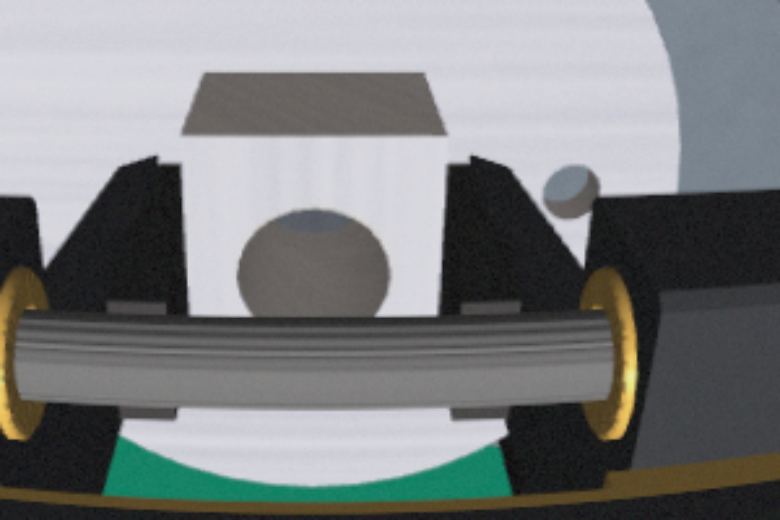

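{"name": "servo_tool", "arguments": {
  "plan": "-1 0 -1 2 0 0 0;-1 0 -1 4 0 0 0;-1 0 -1 6 0 0 0;-1 0 -1 7 0 0 0;-1 0 -1 7 0 0 0"
}}

```text
t: 8.68
tcp_pos: [0.5657, -0.2183, 0.1256]
tcp_rot: [[0.975, 0.223, -0.0], [0.223, -0.975, 0.0], [-0.0, -0.0, -1.0]]
contact_force: [-0.4, -0.2, -5.0]
width: 0.0359
```

{"name": "servo_tool", "arguments": {
  "plan": "-1 0.5 0 2 0 0 0;-1 0.5 0 3 0 0 0;-1 0.5 0 4 0 0 0;-1 0.5 0 5 0 0 0;-1 0.5 0 5 0 0 0"
}}

```text
t: 9.3
tcp_pos: [0.5662, -0.2182, 0.1206]
tcp_rot: [[0.975, 0.223, -0.0], [0.223, -0.975, 0.0], [-0.0, -0.0, -1.0]]
contact_force: [-0.3, 0.4, -3.9]
width: 0.0354
```

{"name": "servo_tool", "arguments": {
  "plan": "-1 0 0 2 0 0 0;-1 0 0 3 0 0 0;-1 0 0 4 0 0 0;-1 0 0 5 0 0 0;-1 0 0 5 0 0 0"
}}

```text
t: 9.93
tcp_pos: [0.5662, -0.2182, 0.1156]
tcp_rot: [[0.975, 0.223, -0.0], [0.223, -0.975, 0.0], [-0.0, -0.0, -1.0]]
contact_force: [-0.1, 0.1, -3.9]
width: 0.0358
```

{"name": "servo_tool", "arguments": {
  "plan": "-1 0 0 3 0 0 0;-1 0 0 6 0 0 0;-1 0 0 9 0 0 0;-1 0 0 12 0 0 0;-1 0 0 15 0 0 0;-1 0 0 15 0 0 0"
}}

```text
t: 10.68
tcp_pos: [0.566, -0.2182, 0.1004]
tcp_rot: [[0.975, 0.223, -0.001], [0.223, -0.975, 0.0], [-0.001, -0.0, -1.0]]
contact_force: [-0.4, -0.6, -4.6]
width: 0.0355
```

```bash
python3 - <<'E'
from h import *
c=grab('wrist'); o=c['o']; print(o['tcp_pos'],o['tcp_rot'][:2,1],o['contact_force'],o['wrist_torque'],o['width'])
save(cv2.resize(c['pixels'][220:420,200:500],None,fx=2.6,fy=2.6),'w4')
E
```

```text
[ 0.56600126 -0.21815563  0.10035982] [ 0.22339396 -0.97472818] [-0.37597553 -0.58861322 -4.62475368] [ 0.04766518 -0.02719235 -0.03650967] 0.03554417059504943
```

View pics/w4.png

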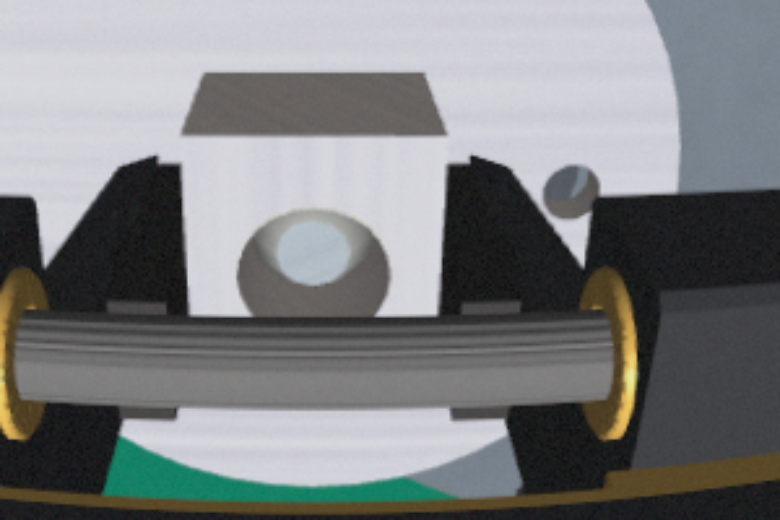

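{"name": "servo_tool", "arguments": {
  "plan": "-1 0 0 3 0 0 0;-1 0 0 6 0 0 0;-1 0 0 9 0 0 0;-1 0 0 10 0 0 0;-1 0 0 10 0 0 0"
}}

```text
t: 11.35
tcp_pos: [0.5662, -0.2182, 0.0906]
tcp_rot: [[0.975, 0.223, -0.0], [0.223, -0.975, 0.0], [-0.0, -0.0, -1.0]]
contact_force: [0.2, 0.7, -4.4]
width: 0.0357
```

{"name": "servo_tool", "arguments": {
  "plan": "-1 0 0 0.7 0 0 0;-1 0 0 1.4 0 0 0;-1 0 0 2 0 0 0;-1 0 0 2.5 0 0 0;-1 0 0 3 0 0 0;-1 0 0 3 0 0 0"
}}

```text
t: 12.1
tcp_pos: [0.5662, -0.2182, 0.0876]
tcp_rot: [[0.975, 0.223, -0.0], [0.223, -0.975, 0.0], [-0.0, -0.0, -1.0]]
contact_force: [-1.0, -0.5, -4.0]
width: 0.0356
```

Underside ≈ 67 mm, no contact yet. Continue slowly.

{"name": "servo_tool", "arguments": {
  "plan": "-1 0 0 0.5 0 0 0;-1 0 0 1 0 0 0;-1 0 0 1.5 0 0 0;-1 0 0 1.5 0 0 0"
}}

```text
t: 12.6
tcp_pos: [0.5662, -0.2182, 0.0861]
tcp_rot: [[0.975, 0.223, -0.0], [0.223, -0.975, 0.0], [-0.0, -0.0, -1.0]]
contact_force: [-0.1, -0.5, -4.8]
width: 0.0356
```

{"name": "servo_tool", "arguments": {
  "plan": "-1 0 0 0.5 0 0 0;-1 0 0 1 0 0 0;-1 0 0 1 0 0 0"
}}

```text
t: 12.98
tcp_pos: [0.5662, -0.2182, 0.0851]
tcp_rot: [[0.975, 0.223, -0.0], [0.223, -0.975, 0.0], [-0.0, -0.0, -1.0]]
contact_force: [0.4, 0.0, -4.3]
width: 0.0358
```

{"name": "servo_tool", "arguments": {
  "plan": "-1 0 0 0.5 0 0 0;-1 0 0 1 0 0 0;-1 0 0 1.5 0 0 0;-1 0 0 2 0 0 0;-1 0 0 2 0 0 0"
}}

```text
t: 13.6
tcp_pos: [0.5662, -0.2183, 0.0831]
tcp_rot: [[0.975, 0.223, -0.0], [0.223, -0.975, 0.0], [-0.0, -0.0, -1.0]]
contact_force: [-0.5, 0.8, -3.6]
width: 0.0356
```

{"name": "servo_tool", "arguments": {
  "plan": "-1 0 0 0.4 0 0 0;-1 0 0 0.8 0 0 0;-1 0 0 1.2 0 0 0;-1 0 0 1.2 0 0 0"
}}

```text
t: 14.1
tcp_pos: [0.5662, -0.2182, 0.082]
tcp_rot: [[0.975, 0.223, -0.0], [0.223, -0.975, 0.0], [-0.0, -0.0, -1.0]]
contact_force: [0.2, 0.4, -5.1]
width: 0.0358
```

{"name": "servo_tool", "arguments": {
  "plan": "-1 0 0 0.3 0 0 0;-1 0 0 0.6 0 0 0;-1 0 0 0.9 0 0 0;-1 0 0 0.9 0 0 0"
}}

```text
t: 14.6
tcp_pos: [0.5662, -0.2183, 0.0811]
tcp_rot: [[0.975, 0.223, -0.0], [0.223, -0.975, 0.0], [-0.0, -0.0, -1.0]]
contact_force: [0.4, -0.0, -4.2]
width: 0.0359
```

{"name": "servo_tool", "arguments": {
  "plan": "-1 0 0 0.3 0 0 0;-1 0 0 0.5 0 0 0;-1 0 0 0.5 0 0 0"
}}

```text
t: 14.98
tcp_pos: [0.5663, -0.2182, 0.0808]
tcp_rot: [[0.975, 0.223, 0.0], [0.223, -0.975, -0.0], [0.0, 0.0, -1.0]]
contact_force: [-0.3, 0.5, -2.6]
width: 0.0356
```

{"name": "servo_tool", "arguments": {
  "plan": "-1 0 0 0.3 0 0 0;-1 0 0 0.3 0 0 0"
}}

```text
t: 15.22
tcp_pos: [0.5663, -0.2182, 0.0807]
tcp_rot: [[0.975, 0.223, 0.0], [0.223, -0.975, -0.0], [0.0, 0.0, -1.0]]
contact_force: [-2.6, 0.7, 3.1]
width: 0.0357
```

{"name": "servo_tool", "arguments": {
  "plan": "1 0 0 0 0 0 0;1 0 0 0 0 0 0;1 0 0 0 0 0 0;1 0 0 0 0 0 0;1 0 0 0 0 0 0;1 0 0 -10 0 0 0;1 0 0 -40 0 0 0;1 0 0 -80 0 0 0;1 -20 0 -120 0 0 0;1 -40 0 -140 0 0 0;1 -40 0 -140 0 0 0;1 -40 0 -140 0 0 0"
}}

```text
t: 16.73
tcp_pos: [0.5275, -0.2268, 0.2199]
tcp_rot: [[0.975, 0.224, -0.0], [0.224, -0.975, 0.0], [0.0, -0.0, -1.0]]
contact_force: [0.2, -0.2, -0.4]
width: 0.0883
```

```bash
python3 - <<'E'
from h import *
c=grab('wrist'); o=c['o']; print(o['tcp_pos'],o['tcp_rot'].round(4).tolist(),o['contact_force'],o['width'],o['joint_positions'].round(2))
save(c['pixels'],'w5')
E
```

```text
[ 0.52749806 -0.22677331  0.21990044] [[0.9747, 0.2236, -0.0001], [0.2236, -0.9747, 0.0004], [0.0, -0.0004, -1.0]] [ 0.15221221 -0.19602462 -0.41430763] 0.08827722196683138 [ 0.56  0.46 -0.31  1.76  0.17  0.95 -1.16]
```

View pics/w5.png

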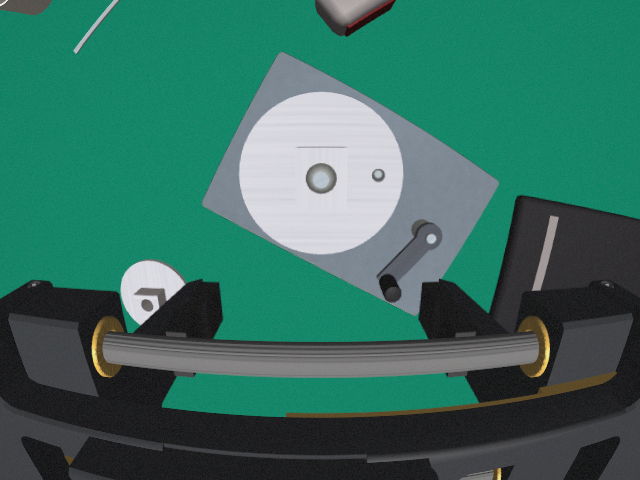

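```bash
python3 - <<'E'
from h import *
c=load('wrist')
for n,u,v,z in [('knobtop',392,295,.106),('base',385,279,.077),('pivotcap',431,239,.083),('pivot77',428,234,.077),('bore',321,178,.11),('pin',378,175,.068)]: print(n,world(c,u,v,z).round(4),world(c,u,v).round(4))
z=c['range_z']; 
for v in range(270,306,4):
  print([tuple(world(c,u,v).round(3)) for u in (388,394)])
E
```

```text
knobtop [ 0.4967 -0.2888  0.106 ] [ 0.4967 -0.2888  0.1059]
base [ 0.498  -0.2878  0.077 ] [ 0.5018 -0.2848  0.088 ]
pivotcap [ 0.5404 -0.3134  0.083 ] [ 0.5401 -0.314   0.0813]
pivot77 [ 0.5426 -0.3119  0.077 ] [ 0.5434 -0.3104  0.0811]
bore [ 0.5692 -0.2176  0.11  ] [ 0.5692 -0.2176  0.11  ]
pin [ 0.5777 -0.2616  0.068 ] [ 0.5776 -0.2619  0.0665]
[(np.float64(0.506), np.float64(-0.289), np.float64(0.075)), (np.float64(0.507), np.float64(-0.293), np.float64(0.077))]
[(np.float64(0.504), np.float64(-0.288), np.float64(0.081)), (np.float64(0.503), np.float64(-0.294), np.float64(0.075))]
[(np.float64(0.503), np.float64(-0.287), np.float64(0.087)), (np.float64(0.5), np.float64(-0.295), np.float64(0.077))]
[(np.float64(0.503), np.float64(-0.286), np.float64(0.096)), (np.float64(0.503), np.float64(-0.291), np.float64(0.095))]
[(np.float64(0.502), np.float64(-0.284), np.float64(0.104)), (np.float64(0.503), np.float64(-0.289), np.float64(0.104))]
[(np.float64(0.5), np.float64(-0.285), np.float64(0.105)), (np.float64(0.501), np.float64(-0.289), np.float64(0.105))]
[(np.float64(0.496), np.float64(-0.286), np.float64(0.105)), (np.float64(0.498), np.float64(-0.29), np.float64(0.106))]
[(np.float64(0.493), np.float64(-0.287), np.float64(0.105)), (np.float64(0.495), np.float64(-0.291), np.float64(0.106))]
[(np.float64(0.467), np.float64(-0.305), np.float64(0.049)), (np.float64(0.491), np.float64(-0.292), np.float64(0.106))]
```

{"name": "servo_tool", "arguments": {
  "plan": "-0.1 -4 5 0 0 0 -10;-0.1 -8 10 0 0 0 -20;-0.1 -12 15 0 0 0 -30;-0.1 -16 20 0 0 0 -40;-0.1 -20 25 0 0 0 -50;-0.1 -24 30 0 0 0 -60;-0.1 -28 35 0 0 0 -70;-0.1 -32 40 0 0 0 -80;-0.1 -36 45 0 0 0 -90;-0.1 -40 50 0 0 0 -100;-0.1 -44 53 0 0 0 -110;-0.1 -44 53 0 0 0 -120"
}}

```text
t: 18.27
tcp_pos: [0.4962, -0.2885, 0.2191]
tcp_rot: [[-0.685, 0.729, -0.001], [0.729, 0.685, 0.002], [0.002, 0.0, -1.0]]
contact_force: [-0.2, 0.7, -0.4]
width: 0.0396
```

{"name": "servo_tool", "arguments": {
  "plan": "-0.1 0 0 5 0 0 -10;-0.1 0 0 20 0 0 -17;-0.1 0 0 40 0 0 -17;-0.1 0 0 60 0 0 -17;-0.1 0 0 80 0 0 -17;-0.1 0 0 80 0 0 -17;-0.1 0 0 80 0 0 -17"
}}

```text
t: 19.15
tcp_pos: [0.4966, -0.2886, 0.1407]
tcp_rot: [[-0.865, 0.501, 0.001], [0.501, 0.865, -0.0], [-0.001, 0.0, -1.0]]
contact_force: [-0.5, 0.2, 0.3]
width: 0.0395
```

```bash
python3 - <<'E'
from h import *
o=bot.get_obs(); R=o['tcp_rot']; t=o['tcp_pos']; print(t,R.round(3).tolist(),o['width'],o['joint_positions'].round(2))
print((R.T@(np.array([.4967,-.2885,.096])-t)*1000).round(1))
E
```

```text
[ 0.49664173 -0.28859623  0.14066576] [[-0.865, 0.501, 0.001], [0.501, 0.865, -0.0], [-0.001, 0.0, -1.0]] 0.03950828058720811 [ 1.    0.67 -0.76  1.79  0.58  0.91  1.03]
[ 0.   0.1 44.7]
```

Well aligned; descend and grip the knob lightly.

{"name": "servo_tool", "arguments": {
  "plan": "-0.1 0 0 15 0 0 0;-0.1 0 0 30 0 0 0;-0.1 0 0 44 0 0 0;-0.1 0 0 44 0 0 0;-1 0 0 44 0 0 0;-1 0 0 44 0 0 0;-1 0 0 44 0 0 0;-1 0 0 44 0 0 0;-1 0 0 44 0 0 0",
  "grip_force": 12
}}

```text
t: 20.27
tcp_pos: [0.4964, -0.2889, 0.0967]
tcp_rot: [[-0.865, 0.502, 0.0], [0.502, 0.865, -0.0], [-0.001, -0.0, -1.0]]
contact_force: [-0.7, -0.7, 3.5]
width: 0.0133
```

```bash
python3 - <<'E'
from h import *
o=bot.get_obs(); R=o['tcp_rot']; t=o['tcp_pos']; print(t,R.round(3).tolist(),o['width'],o['contact_force'])
P=np.array([.5404,-.3138]); r=t[:2]-P; print(np.hypot(*r),np.degrees(np.arctan2(r[1],r[0])))
for k in range(8,89,8):
    a=np.radians(-k); q=P+np.array([[np.cos(a),-np.sin(a)],[np.sin(a),np.cos(a)]])@r
    print(k,(R.T@np.r_[q-t[:2],0]*1000).round(1))
E
```

```text
[ 0.49640902 -0.28888217  0.0966674 ] [[-0.865, 0.502, 0.0], [0.502, 0.865, -0.0], [-0.001, -0.0, -1.0]] 0.013305326500346317 [-0.74766163 -0.65477667  3.5472285 ]
0.050557932331271364 150.47146318796948
8 [-0.4  7.  -0. ]
16 [-1.8 14.  -0. ]
24 [-4.2 20.6 -0. ]
32 [-7.4 26.9 -0. ]
40 [-11.5  32.6   0. ]
48 [-16.4  37.7   0. ]
56 [-21.9  42.1   0. ]
64 [-27.9  45.7   0. ]
72 [-34.5  48.4   0. ]
80 [-41.3  50.2   0. ]
88 [-48.3  51.    0. ]
```

{"name": "servo_tool", "arguments": {
  "plan": "-1 -0.1 3.5 0 0 0 4;-1 -0.4 7 0 0 0 8;-1 -1 10.5 0 0 0 12;-1 -1.8 14 0 0 0 16;-1 -4.2 20.6 0 0 0 24;-1 -7.4 26.9 0 0 0 32;-1 -11.5 32.6 0 0 0 40;-1 -11.5 32.6 0 0 0 40"
}}

```text
t: 21.28
tcp_pos: [0.5233, -0.2661, 0.0967]
tcp_rot: [[-0.342, 0.94, 0.001], [0.94, 0.342, -0.001], [-0.001, 0.001, -1.0]]
contact_force: [1.9, -0.6, 2.3]
width: 0.0139
```

```bash
python3 - <<'E'
from h import *
o=bot.get_obs(); R=o['tcp_rot']; t=o['tcp_pos']; print(t,R.round(3).tolist(),o['width'],o['contact_force'],o['joint_positions'].round(2))
P=np.array([.5404,-.3138]); r=t[:2]-P; a0=np.degrees(np.arctan2(r[1],r[0])); print(np.hypot(*r),a0)
for k in range(8,49,4):
    a=np.radians(-k); q=P+np.array([[np.cos(a),-np.sin(a)],[np.sin(a),np.cos(a)]])@r
    print(k,a0-k,(R.T@np.r_[q-t[:2],0]*1000).round(1))
E
```

```text
[ 0.52334584 -0.26610969  0.09666847] [[-0.342, 0.94, 0.001], [0.94, 0.342, -0.001], [-0.001, 0.001, -1.0]] 0.01385800881775377 [ 1.94720661 -0.5800639   2.29156753] [ 0.8   0.7  -0.56  1.78  0.49  0.8   0.34]
0.05064790095438138 109.67716518223416
8 101.67716518223416 [-0.5  7.   0. ]
12 97.67716518223416 [-1.2 10.5  0. ]
16 93.67716518223416 [-2.  13.9  0. ]
20 89.67716518223416 [-3.2 17.3  0. ]
24 85.67716518223416 [-4.5 20.6  0. ]
28 81.67716518223416 [-6.1 23.7  0. ]
32 77.67716518223416 [-7.9 26.8  0. ]
36 73.67716518223416 [-9.8 29.7  0. ]
40 69.67716518223416 [-12.   32.5   0. ]
44 65.67716518223416 [-14.4  35.1   0.1]
48 61.67716518223416 [-17.   37.5   0.1]
```

{"name": "servo_tool", "arguments": {
  "plan": "-1 -0.5 7 0 0 0 8;-1 -2 13.9 0 0 0 16;-1 -4.5 20.6 0 0 0 24;-1 -6.1 23.7 0 0 0 28;-1 -7.9 26.8 0 0 0 32;-1 -8.4 27.7 0 0 0 33;-1 -8.4 27.7 0 0 0 33"
}}

```text
t: 22.15
tcp_pos: [0.5513, -0.2643, 0.0966]
tcp_rot: [[0.223, 0.975, -0.0], [0.975, -0.223, 0.001], [0.0, -0.0, -1.0]]
contact_force: [-1.5, 1.7, 6.3]
width: 0.0134
```

{"name": "servo_tool", "arguments": {
  "plan": "-1 -0.1 0.9 0 0 0 1;-1 -0.1 1.8 0 0 0 2;-1 -0.1 2.5 0 0 0 3;-1 -0.1 2.5 0 0 0 3"
}}

```text
t: 22.65
tcp_pos: [0.5537, -0.2649, 0.0966]
tcp_rot: [[0.274, 0.962, -0.0], [0.962, -0.274, 0.001], [0.001, -0.0, -1.0]]
contact_force: [-0.6, 0.1, 6.2]
width: 0.0136
```

{"name": "servo_tool", "arguments": {
  "plan": "-1 -0.1 0.5 0 0 0 0;-1 -0.1 1 0 0 0 0;-1 -0.1 1 0 0 0 0"
}}

```text
t: 23.02
tcp_pos: [0.5543, -0.265, 0.0966]
tcp_rot: [[0.274, 0.962, -0.001], [0.962, -0.274, 0.001], [0.001, -0.001, -1.0]]
contact_force: [-2.1, 2.3, 7.2]
width: 0.0135
```

{"name": "servo_tool", "arguments": {
  "plan": "-1 -0.1 0.4 0 0 0 0;-1 -0.1 0.8 0 0 0 0;-1 -0.1 0.8 0 0 0 0"
}}

```text
t: 23.4
tcp_pos: [0.5545, -0.2651, 0.0966]
tcp_rot: [[0.274, 0.962, -0.002], [0.962, -0.274, 0.001], [0.001, -0.002, -1.0]]
contact_force: [-4.2, 2.1, 8.8]
width: 0.0134
```

{"name": "servo_tool", "arguments": {
  "plan": "-1 0 0.5 0 0 0 0;-1 0 1 0 0 0 0;-1 0 1 0 0 0 0"
}}

```text
t: 23.78
tcp_pos: [0.5546, -0.2651, 0.0965]
tcp_rot: [[0.274, 0.962, -0.004], [0.962, -0.274, 0.002], [0.001, -0.004, -1.0]]
contact_force: [-7.6, 3.6, 10.4]
width: 0.0132
```

{"name": "servo_tool", "arguments": {
  "plan": "-0.1 0 0 0 0 0 0;-0.1 0 0 0 0 0 0;-0.1 0 0 0 0 0 0;-0.1 0 0 0 0 0 0;-0.1 0 0 -15 0 0 0;-0.1 0 0 -40 0 0 0;-0.1 -20 0 -80 0 0 0;-0.1 -60 0 -120 0 0 0;-0.1 -90 0 -140 0 0 0;-0.1 -90 0 -140 0 0 0;-0.1 -90 0 -140 0 0 0"
}}

```text
t: 25.15
tcp_pos: [0.5317, -0.3515, 0.2362]
tcp_rot: [[0.276, 0.961, -0.0], [0.961, -0.276, 0.001], [0.001, -0.0, -1.0]]
contact_force: [-0.4, 0.5, 0.8]
width: 0.0397
```

```bash
python3 - <<'E'
from h import *
c=grab('wrist'); o=c['o']; print(o['tcp_pos'],o['contact_force'],o['width'])
save(c['pixels'],'w6')
E
```

```text
[ 0.53166072 -0.35145287  0.23623155] [-0.39697647  0.47094916  0.77524753] 0.03971753460011915
```

View pics/w6.png

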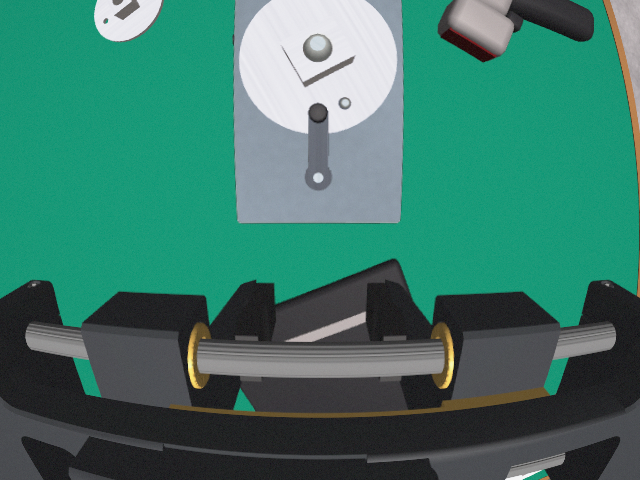

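```bash
python3 - <<'E'
from h import *
c=load('wrist')
k=world(c,318,111,.106);p=world(c,318,177,.082);s=world(c,317,46,.11)
an=lambda a,b:np.degrees(np.arctan2(*(b-a)[1::-1]))
print(k,p,s,'knob',an(p,k),'shaft',an(p,s))
print('disc z',[world(c,u,v)[2].round(4) for u,v in [(260,70),(270,100),(370,100),(380,60)]])
bot.hand_in()
E
```

```text
[ 0.55472409 -0.26542457  0.106     ] [ 0.54073497 -0.31352395  0.082     ] [ 0.56708064 -0.21989514  0.11      ] knob 73.78357927625697 shaft 74.28423944213219
disc z [np.float64(0.0666), np.float64(0.0673), np.float64(0.0661), np.float64(0.0664)]
the job is handed in; nothing more can be done
```

The plate is fully home on the stand, the latch is closed over its rim, and I have handed the job in at about 25 s of the 67 s allowed.

- **Plate:** I gripped the large white plate by its hub and lowered it over the shaft in small steps. I had turned it to line up with the pin seen in the images, so it went straight down and no search by feel was needed. It first touched with the underside at about 60 mm, which is the seat height. I pressed until the force reading was about 3 N upward, against about 4 N downward from the plate's weight, so about 7 N on the seat. The pin shows in the middle of the hole. The disc's top reads 66–67 mm all round against 68 mm expected, which is within the 2 mm calibration and nowhere near the 8 mm a plate stuck on the pin would show.
- **Latch:** It was already about 14° in from open. I gripped the knob and followed the arc until it stopped moving and the force rose to about 8 N sideways, which I took as the stop. The last picture puts the arm at 73.8° in the world frame, against 74.3° for the direction from the pivot to the shaft. That 0.5° difference is about as fine as I can measure.
- **Last state:** The gripper was open and about 14 cm above the latch when I handed in, with wrist force near zero. I did not touch any of the other items. The last picture did not cover all of them, so I did not check each one again.

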